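# Put the forceps in the UV disinfecting box and close it gently

## Task

Lift the cover of the UV disinfecting box right back until it rests on its stop, and lay (do not drop) the steel forceps flat in the tray. Then lower the cover gently all the way shut, without letting it fall, and leave the other things on the desk where they are.

Things in the scene. Friction and masses are not known exactly. Their poses are not given: they have to be found in the camera images.
- uv_box: UV disinfecting box, fixed to the desk: white housing 140 mm deep (x) x 200 mm wide (y) x 56 mm high, open at the top under a hinged grey cover with a clear window. Origin: centre of its underside. Its x axis points from the front (handle side) to the hinge, z up. Side walls are 7 mm thick, so the tray inside measures 126 x 186 mm and is 34 mm deep.
- tray_floor (a point): centre of the tray's steel floor, 22 mm above the desk; axes as the box's. A tall microscope (about 0.4 m) stands fixed behind and to the left of the box, beyond x = 0.58 m near y = 0: go round its front when crossing the desk.
- cover_hinge (a point): middle of the hinge line, at the top of the box's rear wall (70 mm behind the box's centre, 56 mm above the desk); the hinge runs along the box's y axis. The axes of this point are the box's and do not turn with the cover.
- cover_bar (a point): middle of the cover's handle, a round steel bar 10 mm in diameter and 100 mm long, parallel to the hinge, held out 40 mm in front of the cover's front edge by an arm at each end (90 mm clear between the arms; 35 mm clear between bar and cover, so open the fingers only partly round it). It lies 180 mm from the hinge and moves with the cover: 61 mm above the desk when shut. The round bar can turn between the fingers while the cover swings.
- cover (a joint): angle of the cover, rad: 0 shut on the rim, growing as it is lifted, 1.85 (106 degrees, leaning back past upright) at its open stop, where it stays by itself. The cover is 10 mm thick and weighs about 0.3 kg (2 N at the bar when shut); the hinge is only lightly damped, so anywhere short of upright the cover falls if let go; let go more than about 5 mm above the rim it lands too hard.
- forceps_mid (a point): middle of the loose steel forceps lying flat on the desk, 126 mm long (along its y axis) x 12 mm wide (x) x 8 mm thick, 30 g; this point is half-way up, 4 mm above what it lies on. z points up.
- forceps: the same forceps, origin at the centre of the underside.
- marker: bystander: loose marker pen 123 mm long (x) x 11 x 13 mm, underside centre. Leave alone.
- label_roll: bystander: loose roll of labels, 52 mm across, 25 mm high, underside centre. Leave alone.
- timer: bystander: small white digital timer 58 x 64 x 22 mm, underside centre. Leave alone.

How it is judged:
By the outcome, as a careful person would: the job done as asked, in the order asked, and still so for the second after the job is handed in, with the robot touching nothing.
It also fails if it takes over 72 s, if anything falls off the work surface, if the arm or the gripper's body presses on something with over 40 N, if the wrist force passes 120 N, or if a joint passes its speed limit or range.

## Robot

A 6-joint arm with a two-finger parallel gripper is mounted at the origin on a cart in front of the work surface, level with it; the furniture and walls round the work are solid. World frame = base frame: x ahead of the robot, y to its left, z up, the work surface at z = 0. Lengths are in m, angles in rad, forces in N, time in s.
With the tool pointing down it reaches from about 0.375 to 0.9 m from the base axis. Payload 3.1 kg.
Tool frame: the origin (TCP) lies at the centre of the arm's flange, where the gripper is bolted on; the fingertips stand 173 mm ahead of it and the grasp point (between the pads) lies 155 mm ahead of it; z points along the fingers, y is the line along which they close (so a half turn about z gives the same grasp; the last joint's range is limited). The gripper opens to 85 mm and grips with 20 to 120 N. Pads are 22 mm wide; open, the fingers measure 114 mm over their backs; the gripper's body (76 mm by 85 mm) begins 54 mm behind the grasp point. The pads swing forward as they close: fully open they stand 13 mm farther back than shut.
Start: joints at [1.083, 0.527, 1.433, -0, 1.181, -0.178], TCP at [0.19, 0.595, 0.405] pointing down, gripper open.
Joint ranges: [-3.08, 3.08], [-0.75, 2.2], [0.22, 2.44], [-1.43, 4.57], [0, 2.65], [-2.85, 2.85]. Speed limits (rad/s): [2.79, 2.79, 3.14, 3.14, 3.14, 3.14].

## Interface

Orientations are given as a unit quaternion [x, y, z, w].
In Python, from station import * gives the robot as it stands.
- The arm moves only by the shell command python3 -m jog 'ROWS' [OPENING] [FORCE]. ROWS is a JSON object of lists of equal length, an entry for each row: "linear": the shift along the world's x, y, z in mm, a list of three; "turn": the turn about the world's z in units of 5 degrees (1.0 is 5 degrees). A call has 1 to 12 rows; each row shifts and turns the commanded pose from where the row before left it; what a row does not reach is not made up. A row lasts 1/8 s, in which the tool goes at most 62.5 mm and 10.7 degrees, less where a joint would pass 70% of its speed; a pose out of reach is approached as far as the arm can. A call is refused whole if a number of a shift passes 62.5 or a number of a turn 1, either way. A call with a gripper value outside its range is refused whole. OPENING is the opening, from 0 (shut) to 1 (fully open), set as the call begins (- or left out, the last holds). The fingers move at their own pace and stop on an object; FORCE is the grip in N (left out, the last holds). Time passes only in rows, so rows that do not move let the fingers close. It gives the time, the measured TCP pose, the force, the opening and the grip force at its end, in the units of the state.
- sense(): the state, without advancing time (a new reading comes with each control period).
- snapshot(name): name is "scene" or "top"; returns the picture (480x640x3 uint8, red, green, blue); there is no depth.
- get_calibration(name): a dict with "fx", "fy", "cx", "cy" (pixels), "dist_coeffs" ([k1, k2, p1, p2, k3] as OpenCV has them; the pictures are not rectified), "world_to_cam" (4x4, takes a point from world to camera coordinates). Camera axes: x right, y down, z forward; pixel columns grow to the right and rows downward; lengths in m; the calibration is good to about 2 mm. A picture is of the moment at which its call begins. get_calibration takes no time and is no camera call.
- sign_off(): hands the job in; it is judged then, once.
The state is a dict: "t": time; "q": joint angles; "qd": joint speeds; "tau": joint torques, N m; "tcp_pos": TCP position; "tool_rot": TCP orientation; "force": force on the tool from outside, world axes, zero at the start; "ft_torque": the same for the moment, N m; "finger_gap": opening from 0.0 (shut) to 1.0 (fully open); "gripper_force": force on a finger pad.
Only numpy, scipy, OpenCV 4.12 (cv2) and the standard library are available. Lean on these libraries where they do the work, as an engineer would, in place of code of your own. Each camera call takes 0.05 s, during which the arm holds its last target. There are 200 camera calls.

## Working session

There is one attempt and no reset: what is moved stays moved. The work goes in short steps, Python scripts to look and compute and a shell command to move; the robot and the scene stay as the last step left them, time stands still between calls to the robot, and variables do not carry over. Pictures are saved under pics/ and viewed, at most 11 in all, crops included, and the job is handed in when it is done.

```bash
ls; mkdir -p pics
cat > h.py <<'E'
from station import *
import numpy as np, cv2
def cal(n):
    c=get_calibration(n); K=np.array([[c['fx'],0,c['cx']],[0,c['fy'],c['cy']],[0,0,1]]); return K,np.array(c['dist_coeffs']),np.array(c['world_to_cam'])
def px2w(n,uv,z):
    K,d,T=cal(n); out=[]
    p=cv2.undistortPoints(np.array(uv,float).reshape(-1,1,2),K,d).reshape(-1,2)
    R,t=T[:3,:3],T[:3,3]; C=-R.T@t
    zz=np.broadcast_to(z,len(p))
    for (a,b),h in zip(p,zz):
        r=R.T@np.array([a,b,1]); out.append(C+r*(h-C[2])/r[2])
    return np.array(out)
def w2px(n,P):
    K,d,T=cal(n); return cv2.projectPoints(np.array(P,float).reshape(-1,1,3),cv2.Rodrigues(T[:3,:3])[0],T[:3,3],K,d)[0].reshape(-1,2)
def save(n,f,crop=None,s=1):
    im=snapshot(n)[:,:,::-1]
    cv2.imwrite('pics/full_'+f,im)
    if crop: x0,y0,x1,y1=crop; im=im[y0:y1,x0:x1]
    cv2.imwrite('pics/'+f,cv2.resize(im,None,fx=s,fy=s,interpolation=cv2.INTER_CUBIC))
E
python3 - <<'E'
from h import *
save('top','t0.png');save('scene','s0.png')
for n in('top','scene'):
    T=cal(n)[2];print(n,(-T[:3,:3].T@T[:3,3]).round(3),T[:3,:3].round(2).tolist())
print(sense())
E
```

```text
pics
top [ 0.391 -0.073  1.394] [[-0.0, -1.0, 0.02], [-0.99, 0.0, -0.11], [0.11, -0.02, -0.99]]
scene [-0.077 -0.834  0.668] [[0.78, -0.63, 0.01], [-0.32, -0.4, -0.86], [0.55, 0.66, -0.51]]
{'t': 0.1, 'q': array([ 1.08350061e+00,  5.28369956e-01,  1.43380145e+00,  1.46262799e-05,
        1.18144959e+00, -1.78503537e-01]), 'qd': array([-8.10077200e-04, -2.81442675e-03, -2.15906662e-03, -7.66671716e-04,
       -4.46502351e-05,  4.44787542e-04]), 'tau': array([-2.17268780e-04, -4.43309212e+01, -1.78585660e+01, -2.46662630e-04,
        3.97230047e-03, -1.99040272e-05]), 'tcp_pos': array([0.18976023, 0.59515502, 0.40382446]), 'tool_rot': array([ 1.53786071e-01,  9.88103646e-01, -9.56282228e-04, -3.37807565e-04]), 'force': array([ 0.84543903, -0.04066066, -0.11386172]), 'ft_torque': array([-0.04063055, -0.00042109,  0.0349346 ]), 'gripper_force': 0.0, 'finger_gap': 0.9995082631078592}
```

View pics/t0.png

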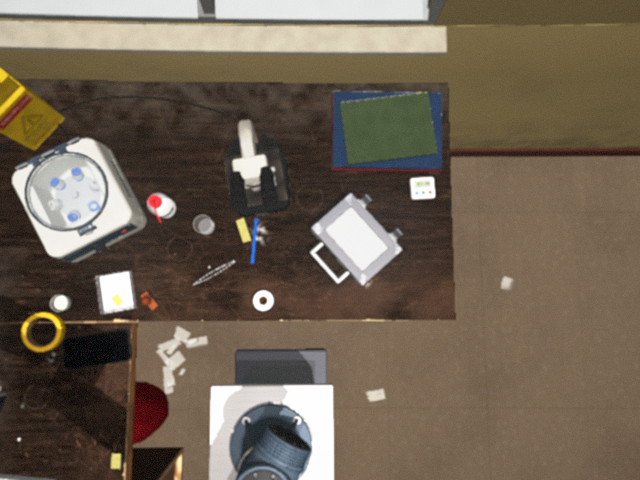

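View pics/s0.png

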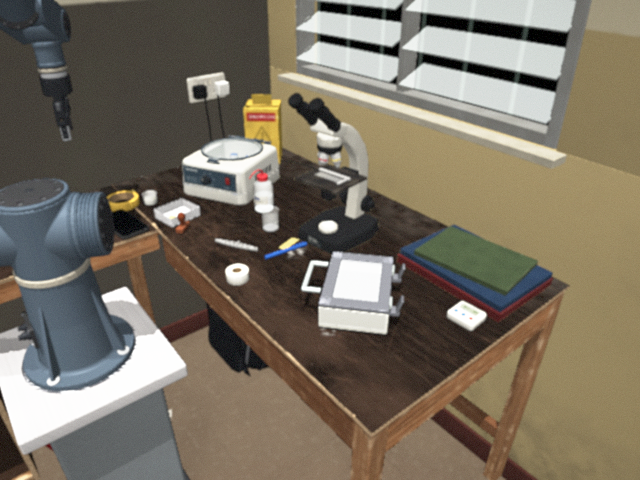

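The top view shows the box at about (357,240), rotated, with its handle at the lower left near (330,263). The forceps are at (214,273), the label roll at (263,300), the marker at (254,240) and the timer at (423,188). Next I'll enlarge crops.

Run:
```python
import cv2
a=cv2.imread('pics/full_t0.png')
cv2.imwrite('pics/c1.png',cv2.resize(a[180:300,300:420],None,fx=5,fy=5,interpolation=cv2.INTER_CUBIC))
cv2.imwrite('pics/c2.png',cv2.resize(a[240:310,180:280],None,fx=8,fy=8,interpolation=cv2.INTER_CUBIC))
```

```text
(no output)
```

View pics/c1.png

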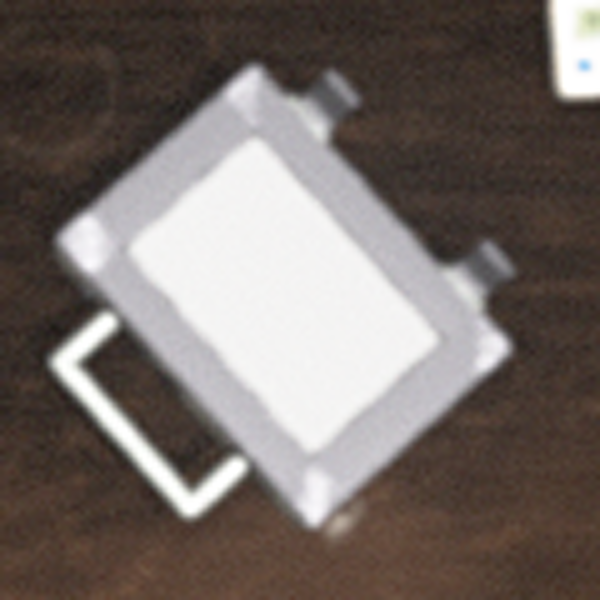

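View pics/c2.png

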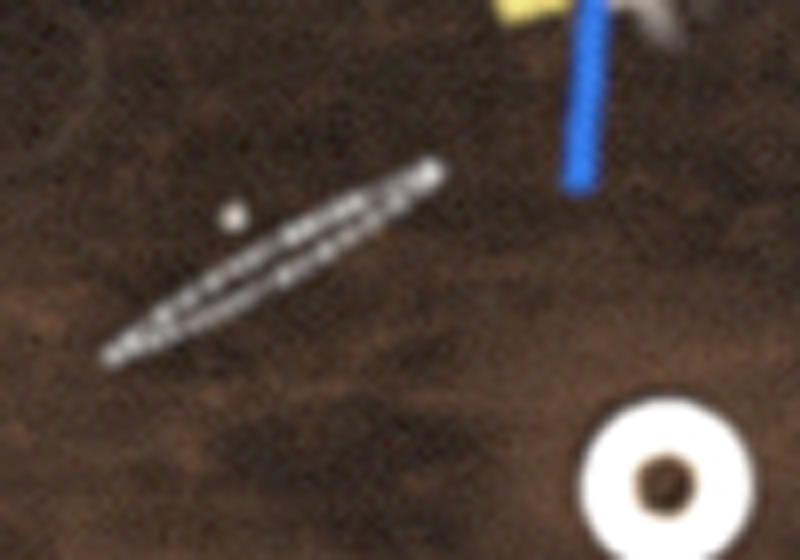

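In crop 1 the cover corners are at (255,62), (57,242), (315,530) and (514,350), and the bar runs from (58,362) to (190,515). In crop 2 the forceps tips are at (102,358) and (445,166).

Run:
```python
from h import *
f=lambda o,s,p:[( o[0]+(x+.5)/s-.5,o[1]+(y+.5)/s-.5) for x,y in p]
c=px2w('top',f((300,180),5,[(255,62),(57,242),(315,530),(514,350)]),.066)
b=px2w('top',f((300,180),5,[(60,362),(190,513)]),.062)
p=px2w('top',f((180,240),8,[(102,358),(445,166)]),.005)
r=px2w('top',f((180,240),8,[(667,485)]),.025)
print(c.round(4),b.round(4),p.round(4),r)
ang=lambda v:np.degrees(np.arctan2(v[1],v[0]))
print('centre',c.mean(0),'sides',[ (np.linalg.norm(c[i]-c[(i+1)%4]).round(4),ang(c[(i+1)%4]-c[i]).round(1)) for i in range(4)])
print('bar mid',b.mean(0),np.linalg.norm(b[1]-b[0]),ang(b[1]-b[0]))
print('forc',p.mean(0),np.linalg.norm(p[1]-p[0]),ang(p[1]-p[0]))
print('tcp yaw: y axis'); from scipy.spatial.transform import Rotation as R
print(R.from_quat(sense()['tool_rot']).as_matrix().round(3))
```

```text
[[ 0.6515 -0.2067  0.066 ]
 [ 0.5567 -0.1028  0.066 ]
 [ 0.4076 -0.2347  0.066 ]
 [ 0.5002 -0.3392  0.066 ]] [[ 0.4946 -0.1042  0.062 ]
 [ 0.4165 -0.1709  0.062 ]] [[0.4134 0.2125 0.005 ]
 [0.477  0.0997 0.005 ]] [[0.37077868 0.02327867 0.025     ]]
centre [ 0.52900188 -0.22084994  0.066     ] sides [(np.float64(0.1407), np.float64(132.4)), (np.float64(0.1991), np.float64(-138.5)), (np.float64(0.1395), np.float64(-48.5)), (np.float64(0.2011), np.float64(41.2))]
bar mid [ 0.455564   -0.13754707  0.062     ] 0.10265447328821627 -139.4946106997013
forc [0.44521532 0.15612011 0.005     ] 0.12946040134627965 -60.561622564194636
tcp yaw: y axis
[[-0.953  0.304 -0.001]
 [ 0.304  0.953 -0.002]
 [ 0.    -0.002 -1.   ]]
```

```bash
python3 -m jog '{"linear":[[20,-35,0],[20,-35,0],[20,-35,0],[20,-35,0],[20,-35,0],[20,-35,0],[20,-35,0],[20,-35,0],[20,-35,0],[20,-35,0],[20,-35,0],[20,-35,0]],"turn":[-1,-1,-1,-1,-1,-1,-1,-1,-1,-1,-1,-1]}' 0.37 30 && python3 -m jog '{"linear":[[2,-26,-4],[2,-26,-4],[2,-26,-4],[2,-26,-4],[2,-26,-4],[2,-26,-4],[2,-26,-4],[2,-26,-4],[2,-26,-4],[2,-26,-4],[2,-26,-4],[4,-26,-4]],"turn":[-1,-1,-1,-1,-1,-1,-1,-1,-1,-1,-1,-1]}'
python3 - <<'E'
from h import *
from scipy.spatial.transform import Rotation as R
s=sense(); print(s['tcp_pos'],s['q'].round(3),R.from_quat(s['tool_rot']).as_matrix().round(3),s['t'])
E
```

```text
t: 1.6
tcp_pos: [0.4303, 0.1742, 0.4045]
tool_rot: [0.628, 0.778, -0.0, -0.0]
force: [0.4, -0.2, -0.3]
finger_gap: 0.371
gripper_force: 0.0
t: 3.1
tcp_pos: [0.4557, -0.1374, 0.3563]
tool_rot: [0.933, 0.359, -0.0, -0.0]
force: [0.6, 0.4, -0.4]
finger_gap: 0.373
gripper_force: 0.0
[ 0.45572211 -0.13736133  0.3563254 ] [-0.528  0.403  1.849  0.     0.89   0.307] [[ 0.742  0.671 -0.001]
 [ 0.671 -0.742  0.   ]
 [-0.    -0.001 -1.   ]] 3.1
```

```bash
python3 -m jog '{"linear":[[0,-0.5,-25],[0,0,-25],[0,0,-25],[0,0,-20],[0,0,-10],[0,0,0]],"turn":[-0.12,0,0,0,0,0]}'
python3 - <<'E'
from h import *
save('scene','s1.png',(260,180,420,300),5)
E
```

```text
t: 3.85
tcp_pos: [0.4558, -0.137, 0.2512]
tool_rot: [0.935, 0.356, -0.0, -0.001]
force: [-0.5, -0.5, 1.4]
finger_gap: 0.368
gripper_force: 0.0
```

View pics/s1.png

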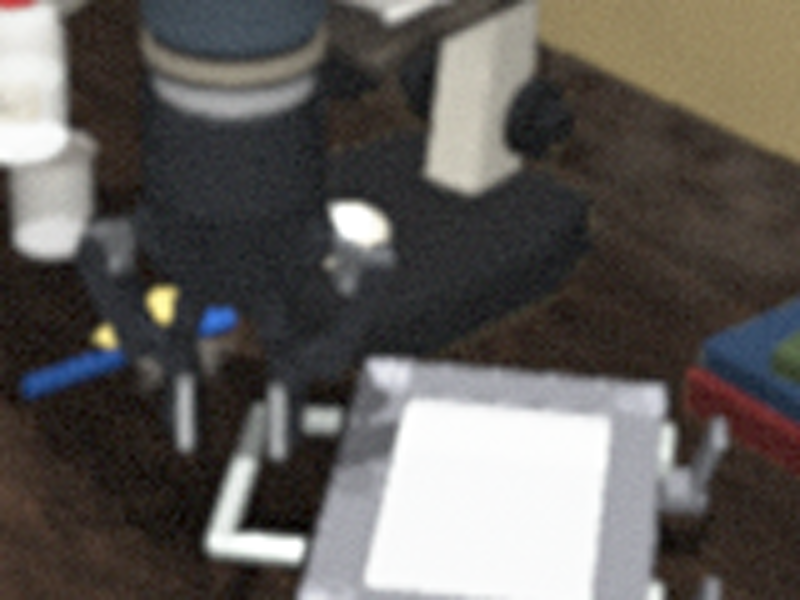

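The fingers straddle the bar, with the right one over the gap between bar and cover. I'll descend and close.

```bash
python3 -m jog '{"linear":[[0,0,-15],[0,0,-12],[0,0,-8],[0,0,0]],"turn":[0,0,0,0]}' && python3 -m jog '{"linear":[[0,0,0],[0,0,0],[0,0,0],[0,0,0],[0,0,0],[0,0,0]],"turn":[0,0,0,0,0,0]}' 0 30
```

```text
t: 4.4
tcp_pos: [0.4558, -0.137, 0.2163]
tool_rot: [0.934, 0.356, -0.0, -0.0]
force: [-0.1, 0.3, -0.3]
finger_gap: 0.369
gripper_force: 0.0
t: 5.15
tcp_pos: [0.4567, -0.1379, 0.217]
tool_rot: [0.935, 0.356, 0.001, 0.001]
force: [1.9, -4.6, -1.5]
finger_gap: 0.102
gripper_force: 29.3
```

Run:
```python
import numpy as np
ex=np.array([np.cos(np.radians(-48.4)),np.sin(np.radians(-48.4)),0]);z=np.array([0,0,1])
th=np.linspace(0,1.85,25);ph=th+.028
P=.18*(-np.cos(ph)[:,None]*ex+np.sin(ph)[:,None]*z)*1000
print(np.diff(P.round(1),axis=0).round(1).tolist())
```

```text
[[0.7, -0.7, 13.9], [1.3, -1.5, 13.7], [2.0, -2.3, 13.5], [2.7, -3.0, 13.3], [3.4, -3.8, 12.9], [4.0, -4.6, 12.5], [4.6, -5.2, 12.0], [5.3, -5.9, 11.4], [5.8, -6.6, 10.7], [6.3, -7.1, 10.1], [6.9, -7.7, 9.3], [7.3, -8.2, 8.4], [7.7, -8.7, 7.6], [8.1, -9.1, 6.7], [8.3, -9.5, 5.7], [8.7, -9.7, 4.7], [8.9, -10.0, 3.8], [9.0, -10.2, 2.6], [9.2, -10.3, 1.6], [9.2, -10.3, 0.6], [9.2, -10.4, -0.5], [9.1, -10.3, -1.6], [9.1, -10.2, -2.6], [8.8, -10.0, -3.7]]
```

```bash
python3 -m jog '{"linear":[[1.3,-1.4,14],[1.3,-1.5,13.7],[2,-2.3,13.5],[2.7,-3,13.3],[3.4,-3.8,12.9],[4,-4.6,12.5]],"turn":[0,0,0,0,0,0]}' && python3 -m jog '{"linear":[[4.6,-5.2,12],[5.3,-5.9,11.4],[5.8,-6.6,10.7],[6.3,-7.1,10.1],[6.9,-7.7,9.3],[7.3,-8.2,8.4]],"turn":[0,0,0,0,0,0]}'
```

```text
t: 5.9
tcp_pos: [0.4707, -0.1536, 0.2976]
tool_rot: [0.934, 0.356, 0.0, 0.0]
force: [3.3, -3.4, -6.2]
finger_gap: 0.105
gripper_force: 29.2
t: 6.65
tcp_pos: [0.5054, -0.1927, 0.3591]
tool_rot: [0.934, 0.356, -0.002, -0.004]
force: [-1.7, 6.6, 5.6]
finger_gap: 0.099
gripper_force: 29.5
```

```bash
python3 -m jog '{"linear":[[7.7,-8.7,7.6],[8.1,-9.1,6.7],[8.3,-9.5,5.7],[8.7,-9.7,4.7],[8.9,-10,3.8],[9,-10.2,2.6],[9.2,-10.3,1.6],[9.2,-10.3,0.6]],"turn":[0,0,0,0,0,0,0,0]}' && python3 -m jog '{"linear":[[9.2,-10.4,-0.5],[9.1,-10.3,-1.6],[4.6,-5.1,-1.3],[4.5,-5.1,-1.3],[4.4,-5,-1.8],[3,-3.4,-1.2],[0,0,0]],"turn":[0,0,0,0,0,0,0]}'
```

```text
t: 7.65
tcp_pos: [0.5762, -0.2727, 0.3932]
tool_rot: [0.934, 0.356, -0.0, 0.0]
force: [-1.0, 1.0, 3.9]
finger_gap: 0.102
gripper_force: 31.7
t: 8.52
tcp_pos: [0.611, -0.312, 0.384]
tool_rot: [0.935, 0.356, 0.0, 0.001]
force: [0.0, -0.6, 4.8]
finger_gap: 0.099
gripper_force: 32.6
```

```bash
python3 -m jog '{"linear":[[1.3,-1.5,-0.6],[1.3,-1.5,-0.6],[1.3,-1.5,-0.6],[0,0,0]],"turn":[0,0,0,0]}'
```

```text
t: 9.02
tcp_pos: [0.6134, -0.3145, 0.3832]
tool_rot: [0.934, 0.356, -0.002, -0.003]
force: [-6.7, 4.4, 11.5]
finger_gap: 0.102
gripper_force: 33.2
```

```bash
python3 -m jog '{"linear":[[-0.8,0.9,0],[0,0,0],[0,0,0],[0,0,0]],"turn":[0,0,0,0]}' 0.4 && python3 -m jog '{"linear":[[0,0,10],[0,0,25],[0,0,30],[-28,25,0],[-28,25,0],[-28,25,0],[-28,25,0],[-28,25,0],[-28,25,0],[0,36,-10],[0,36,-10],[0,36,-10]],"turn":[0,0,0,0.5,1,1,1,1,1,1,1,1]}'
python3 - <<'E'
from h import *
save('scene','s2.png',(200,130,440,340),3)
E
```

```text
t: 9.52
tcp_pos: [0.6138, -0.3151, 0.3818]
tool_rot: [0.934, 0.356, -0.0, -0.0]
force: [0.9, -0.0, 0.3]
finger_gap: 0.399
gripper_force: 0.0
t: 11.02
tcp_pos: [0.4459, -0.0562, 0.4181]
tool_rot: [0.741, 0.671, 0.001, 0.001]
force: [0.2, -0.1, -0.4]
finger_gap: 0.403
gripper_force: 0.0
```

View pics/s2.png

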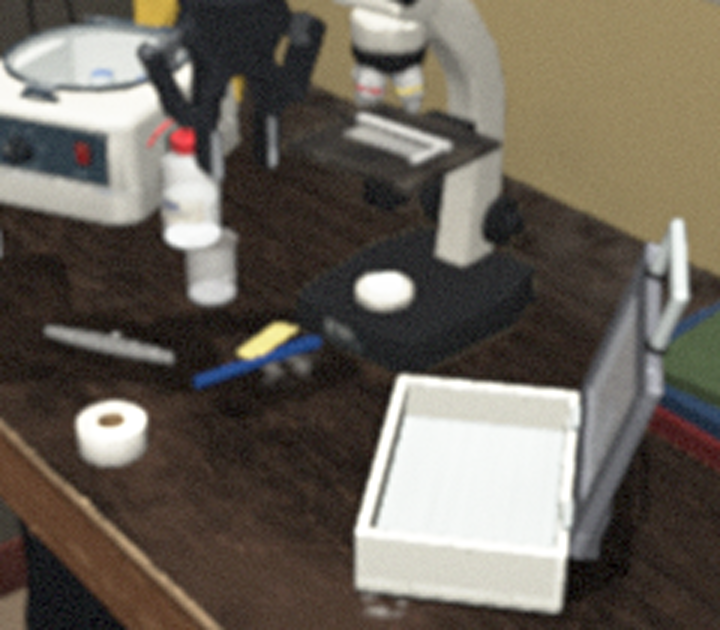

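The cover is resting open. The forceps run from crop (45,330) to (173,357). I'll cross-check my estimates in this view while moving on to above the forceps.

```bash
python3 -m jog '{"linear":[[0,30,-10],[0,30,-20],[0,30,-20],[0,30,-20],[0,30,-20],[0,30,-20],[0,32,-20],[0,0,-20],[0,0,-10],[0,0,0]],"turn":[1,1,1,1,1,1,1,0,0,0]}'
python3 - <<'E'
from h import *
f=lambda p:[(200+(x+.5)/3-.5,130+(y+.5)/3-.5) for x,y in p]
g=lambda P:((w2px('scene',P)-[200,130]+.5)*3-.5).round(0).tolist()
print(px2w('scene',f([(45,330),(173,357)]),.005), 'pred',g([[.4134,.2125,.005],[.477,.0997,.005]]))
c=np.array([.529,-.2205,.056]);a=np.radians(-48.4);ex=np.array([np.cos(a),np.sin(a),0]);ey=np.array([-ex[1],ex[0],0])
print('rim FL,FR,BL pred',g([c-.07*ex+.1*ey,c-.07*ex-.1*ey,c+.07*ex+.1*ey]))
save('scene','s3.png',(180,180,300,270),6)
E
```

```text
t: 12.32
tcp_pos: [0.4461, 0.1546, 0.2572]
tool_rot: [0.506, 0.862, -0.0, -0.0]
force: [0.2, -0.2, 0.3]
finger_gap: 0.402
gripper_force: 0.0
[[0.40934886 0.20839914 0.005     ]
 [0.47422651 0.09954368 0.005     ]] pred [[47.0, 327.0], [176.0, 356.0]]
rim FL,FR,BL pred [[399.0, 373.0], [356.0, 531.0], [578.0, 391.0]]
```

View pics/s3.png

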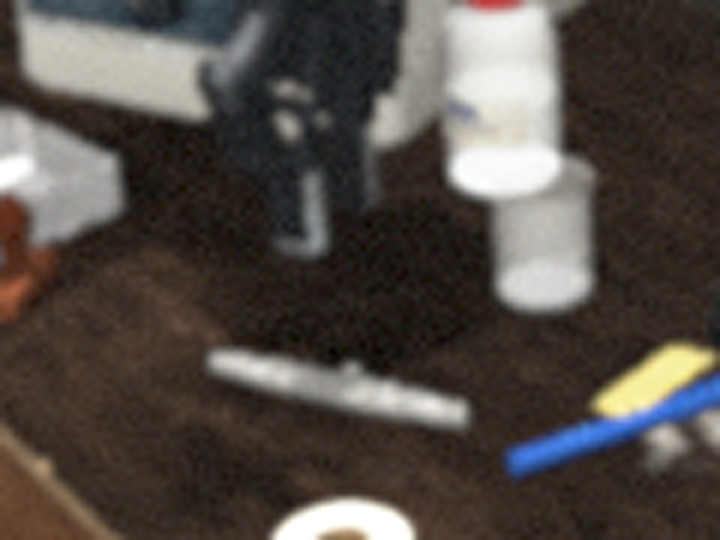

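The scene view agrees with my estimates. There is a small bright speck just beyond the middle of the forceps, at s3 (350,368) and c2 (232,215). I'll triangulate it before choosing where to grip.

Run:
```python
from h import *
t=[(180+232.5/8-.5,240+215.5/8-.5)]
s=[(180+350.5/6-.5,180+368.5/6-.5)]
for z in (0,.005,.01,.02,.03): print(z,px2w('top',t,z)[0][:2].round(4),px2w('scene',s,z)[0][:2].round(4))
e=px2w('scene',[(180+(x+.5)/6-.5,180+(y+.5)/6-.5) for x,y in((210,360),(468,412))],.005);print(e,e.mean(0))
```

```text
0 [0.4611 0.1713] [0.4588 0.172 ]
0.005 [0.4608 0.1704] [0.4548 0.1645]
0.01 [0.4606 0.1696] [0.4508 0.1569]
0.02 [0.4601 0.1678] [0.4428 0.1419]
0.03 [0.4596 0.1661] [0.4348 0.1268]
[[0.40938356 0.20892595 0.005     ]
 [0.47584541 0.10088183 0.005     ]] [0.44261448 0.15490389 0.005     ]
```

```bash
python3 -m jog '{"linear":[[2.5,-6,0],[3,-6,0],[0,0,-25],[0,0,-25],[0,0,-18],[0,0,-10],[0,0,-3],[0,0,0]],"turn":[0.15,0,0,0,0,0,0,0]}' 0.3 && python3 -m jog '{"linear":[[0,0,0],[0,0,0],[0,0,0],[0,0,0]],"turn":[0,0,0,0]}' 0 40
```

```text
t: 13.38
tcp_pos: [0.4515, 0.1428, 0.1766]
tool_rot: [0.5, 0.866, 0.0, 0.0]
force: [1.2, -0.3, 0.2]
finger_gap: 0.302
gripper_force: 0.0
t: 13.88
tcp_pos: [0.4515, 0.143, 0.177]
tool_rot: [0.5, 0.866, 0.0, 0.001]
force: [0.6, -0.4, 6.2]
finger_gap: 0.122
gripper_force: 39.9
```

```bash
python3 -m jog '{"linear":[[0,0,5],[0,0,15],[0,0,25],[0,0,30],[0,0,30],[0,-10,15],[0,-24,0],[0,-24,0],[0,-24,0],[0,-24,0],[0,-24,0],[0,-24,0]],"turn":[0,0,0,0,0,-1,-1,-1,-1,-1,-1,-1]}' && python3 -m jog '{"linear":[[6,-24,0],[7,-24,0],[8,-24,0],[8,-24,0],[8,-24,0],[8,-24,0],[8,-24,0],[8,-24,0],[0,-15,0],[0,-6.5,0],[0,0,0]],"turn":[-1,-1,-1,-1,-1,-1,-1,-0.7,0,0,0]}'
python3 - <<'E'
from h import *
from scipy.spatial.transform import Rotation as R
s=sense(); y=R.from_quat(s['tool_rot']).as_matrix()[:,1]
print(s['tcp_pos'],np.degrees(np.arctan2(y[1],y[0])),s['finger_gap'])
save('scene','s4.png',(280,150,440,340),4)
im=cv2.imread('pics/s4.png');im=im[:600];cv2.imwrite('pics/s4.png',im)
E
```

```text
t: 15.38
tcp_pos: [0.451, -0.0117, 0.2971]
tool_rot: [0.738, 0.674, 0.0, 0.0]
force: [-0.2, -0.2, 0.6]
finger_gap: 0.124
gripper_force: 39.2
t: 16.75
tcp_pos: [0.5118, -0.2244, 0.2964]
tool_rot: [0.919, 0.394, -0.0, -0.0]
force: [-0.5, -0.0, -0.5]
finger_gap: 0.123
gripper_force: 39.2
[ 0.51181456 -0.22436641  0.29640147] -43.5425605878987 0.12257287836111785
```

View pics/s4.png

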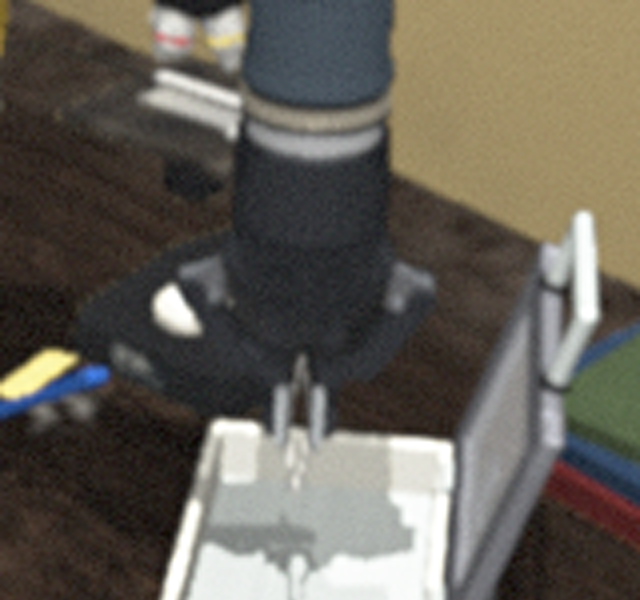

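Forceps are held over the tray, with the far end at about (300,355) and the near end at about (296,480). I'll check for tilt against a prediction.

Run:
```python
from h import *
g=np.array([.5118,-.2244,.1235]);a=np.radians(-133.5);u=np.array([np.cos(a),np.sin(a),0])
print(((w2px('scene',[g+u*d for d in(-.078,-.04,-.011,.011,.048)])-[280,150]+.5)*4-.5).round(0))
```

```text
[[303. 360.]
 [302. 396.]
 [301. 425.]
 [300. 448.]
 [299. 489.]]
```

The prediction matches, so the forceps are level. I'll finish the turn and lower them.

```bash
python3 -m jog '{"linear":[[0.5,0,0],[0,0,-15],[0,0,-20],[0,0,-20],[0,0,-16],[0,0,-10],[0,0,-6],[0,0,-4],[0,0,-2],[0,0,-1],[0,0,0]],"turn":[-0.97,0,0,0,0,0,0,0,0,0,0]}'
```

```text
t: 18.18
tcp_pos: [0.5129, -0.2246, 0.2026]
tool_rot: [0.935, 0.355, 0.0, 0.0]
force: [0.3, -0.3, -0.2]
finger_gap: 0.124
gripper_force: 39.2
```

```bash
python3 -m jog '{"linear":[[0,0,-1],[0,0,-1],[0,0,-1],[0,0,0]],"turn":[0,0,0,0]}'; python3 -m jog '{"linear":[[0,0,-0.5],[0,0,0]],"turn":[0,0]}'
```

```text
t: 18.68
tcp_pos: [0.5128, -0.2246, 0.1992]
tool_rot: [0.935, 0.355, -0.0, -0.0]
force: [0.5, -0.5, 0.3]
finger_gap: 0.122
gripper_force: 39.2
t: 18.92
tcp_pos: [0.5128, -0.2246, 0.199]
tool_rot: [0.935, 0.355, 0.0, 0.0]
force: [0.7, 1.0, 3.2]
finger_gap: 0.123
gripper_force: 39.4
```

```bash
python3 -m jog '{"linear":[[0,0,0],[0,0,0],[0,0,0],[0,0,10],[0,0,20],[0,0,25],[0,0,30],[0,0,35],[0,0,35],[0,0,35],[0,0,35],[0,0,0]],"turn":[0,0,0,0,0,0,0,0,0,0,0,0]}' 0.35 30
python3 - <<'E'
from h import *
im=snapshot('scene')[:,:,::-1][200:340,290:420];tp=snapshot('top')[:,:,::-1][180:300,300:420]
a=cv2.resize(im,None,fx=3.2,fy=4.2/1.05,interpolation=cv2.INTER_CUBIC);b=cv2.resize(tp,(380,560),interpolation=cv2.INTER_CUBIC)
b=cv2.resize(tp,(380,380),interpolation=cv2.INTER_CUBIC);b=cv2.copyMakeBorder(b,0,560-380,0,0,0)
cv2.imwrite('pics/s5.png',np.hstack([a,b])[:,:800])
E
```

```text
t: 20.42
tcp_pos: [0.5132, -0.2248, 0.4276]
tool_rot: [0.935, 0.355, 0.002, 0.003]
force: [0.9, -1.2, 0.4]
finger_gap: 0.35
gripper_force: 0.0
```

View pics/s5.png

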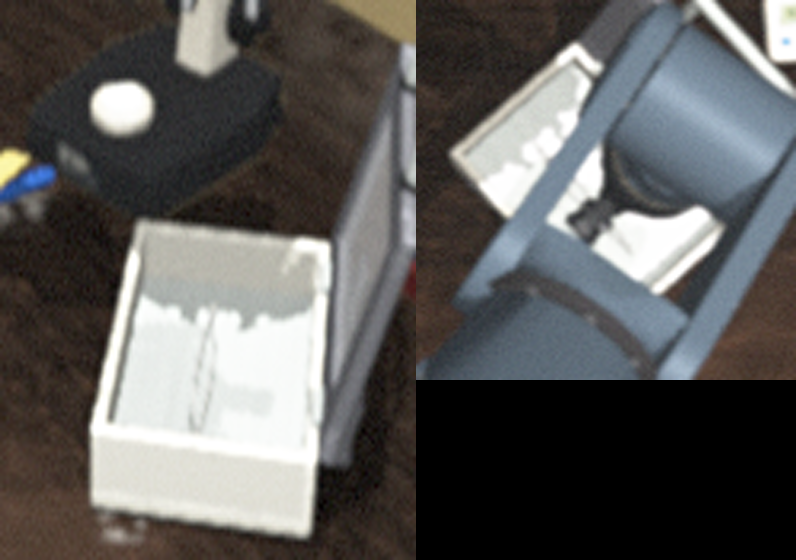

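The forceps lie flat in the tray, left panel (205,370). Back to the bar.

```bash
python3 -m jog '{"linear":[[15,-13,5],[25,-23,0],[25,-23,0],[25,-22,0],[10.5,-9,0],[0,0,-10],[0,0,-18],[0,0,-14],[0,0,-7],[0,0,0]],"turn":[0,0,0,0,0,0,0,0,0,0]}' 0.37 && python3 -m jog '{"linear":[[0,0,0],[0,0,0],[0,0,0],[0,0,0],[0,0,0]],"turn":[0,0,0,0,0]}' 0 30
```

```text
t: 21.78
tcp_pos: [0.6131, -0.3143, 0.379]
tool_rot: [0.935, 0.355, -0.0, -0.001]
force: [0.2, 1.3, -1.6]
finger_gap: 0.367
gripper_force: 0.0
t: 22.4
tcp_pos: [0.6129, -0.314, 0.3805]
tool_rot: [0.935, 0.355, -0.0, -0.001]
force: [-3.5, 3.9, 4.3]
finger_gap: 0.102
gripper_force: 29.7
```

```bash
python3 -m jog '{"linear":[[-4,4.5,1.8],[-4.8,5.5,1.9],[-9.1,10.2,2.6],[-9.1,10.3,1.6],[-9.2,10.4,0.5],[-9.2,10.3,-0.6],[-9.2,10.3,-1.6],[-9,10.2,-2.6],[-8.9,10,-3.8],[-8.7,9.7,-4.7],[-8.3,9.5,-5.7],[-8.1,9.1,-6.7]],"turn":[0,0,0,0,0,0,0,0,0,0,0,0]}' && python3 -m jog '{"linear":[[-7.7,8.7,-7.6],[-7.3,8.2,-8.4],[-6.9,7.7,-9.3],[-6.3,7.1,-10.1],[-5.8,6.6,-10.7],[-5.3,5.9,-11.4],[-4.6,5.2,-12],[-4,4.6,-12.5]],"turn":[0,0,0,0,0,0,0,0]}'
```

```text
t: 23.9
tcp_pos: [0.5152, -0.2039, 0.3617]
tool_rot: [0.935, 0.355, 0.0, -0.0]
force: [3.5, 0.4, -1.1]
finger_gap: 0.105
gripper_force: 31.5
t: 24.9
tcp_pos: [0.4673, -0.1501, 0.2798]
tool_rot: [0.935, 0.355, -0.0, -0.0]
force: [1.3, 3.3, 0.8]
finger_gap: 0.106
gripper_force: 31.8
```

```bash
python3 -m jog '{"linear":[[-3.4,3.8,-12.9],[-2.7,3,-13.3],[-1,1.2,-6.7],[-1,1.1,-6.8],[-0.6,0.8,-6.8],[-0.6,0.7,-6.8],[-0.2,0.2,-3],[0,0,0]],"turn":[0,0,0,0,0,0,0,0]}'
```

```text
t: 25.9
tcp_pos: [0.4577, -0.1395, 0.2238]
tool_rot: [0.935, 0.355, -0.001, -0.001]
force: [-2.3, 4.1, -0.8]
finger_gap: 0.104
gripper_force: 32.1
```

```bash
python3 -m jog '{"linear":[[-0.2,0.2,-2],[-0.2,0.2,-2],[0,0,-2],[0,0,-1],[0,0,0],[0,0,0]],"turn":[0,0,0,0,0,0]}'; python3 -m jog '{"linear":[[0,0,-1],[0,0,-1],[0,0,0]],"turn":[0,0,0]}'; python3 -m jog '{"linear":[[0,0,-1],[0,0,-1],[0,0,0]],"turn":[0,0,0]}'
```

```text
t: 26.65
tcp_pos: [0.4574, -0.139, 0.2169]
tool_rot: [0.935, 0.355, -0.001, -0.001]
force: [-2.5, 3.9, -0.3]
finger_gap: 0.107
gripper_force: 32.2
t: 27.02
tcp_pos: [0.4573, -0.139, 0.2149]
tool_rot: [0.935, 0.355, -0.001, -0.001]
force: [-3.6, 4.3, 0.2]
finger_gap: 0.104
gripper_force: 32.3
t: 27.4
tcp_pos: [0.4573, -0.1389, 0.2129]
tool_rot: [0.935, 0.355, -0.001, -0.001]
force: [-4.1, 4.1, -0.5]
finger_gap: 0.104
gripper_force: 32.3
```

```bash
for i in 1 2; do python3 -m jog '{"linear":[[0,0,-0.7],[0,0,-0.7],[0,0,0]],"turn":[0,0,0]}' | egrep 'tcp|^force'; done; python3 -c "
from h import *
save('scene','s6.png',(290,230,410,340),5)"
```

```text
tcp_pos: [0.4572, -0.1389, 0.2115]
force: [-3.3, 3.9, -0.7]
tcp_pos: [0.4572, -0.1389, 0.2108]
force: [-4.9, 3.4, 6.3]
```

View pics/s6.png

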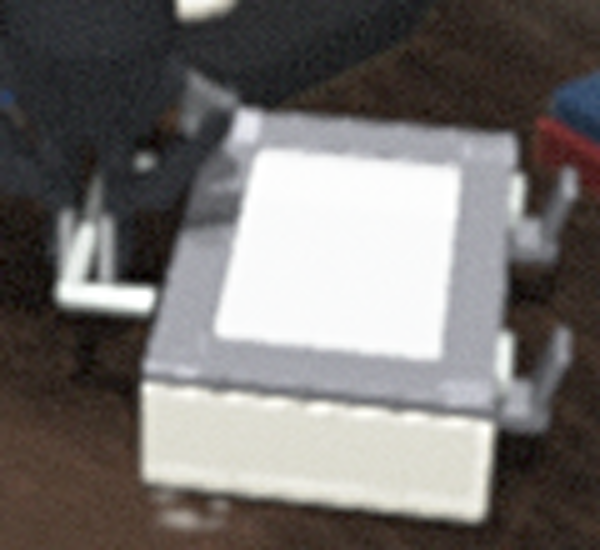

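The cover is flush on the rim and contact was felt (6 N). Release and withdraw.

```bash
python3 -m jog '{"linear":[[0,0,-0.5],[0,0,0],[0,0,0],[0,0,0],[0,0,5],[0,0,15],[0,0,25],[0,0,30],[0,0,30],[0,0,30],[0,0,20],[0,0,0]],"turn":[0,0,0,0,0,0,0,0,0,0,0,0]}' 0.37; python3 -m jog '{"linear":[[0,20,0],[0,30,0],[0,30,0],[0,30,0],[0,30,0],[0,0,0]],"turn":[0,0,0,0,0,0]}'
python3 - <<'E'
from h import *
a=cv2.imread('pics/full_t0.png');b=snapshot('scene')[:,:,::-1];tp=snapshot('top')[:,:,::-1]
s0=cv2.imread('pics/full_s0.png')
cv2.imwrite('pics/f.png',cv2.resize(np.vstack([np.hstack([s0[200:340,200:500],b[200:340,200:500]]),np.hstack([a[170:310,180:480],tp[170:310,180:480]])]),(800,374)))
E
```

```text
t: 29.7
tcp_pos: [0.4581, -0.1394, 0.3671]
tool_rot: [0.935, 0.355, 0.002, 0.002]
force: [-1.4, 0.7, -0.7]
finger_gap: 0.368
gripper_force: 0.0
t: 30.45
tcp_pos: [0.457, 0.0022, 0.3642]
tool_rot: [0.934, 0.357, -0.001, -0.001]
force: [-0.4, -0.6, 0.1]
finger_gap: 0.37
gripper_force: 0.0
```

View pics/f.png

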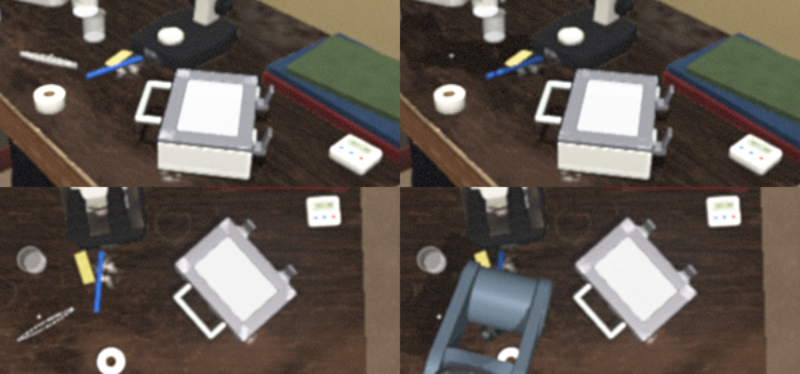

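The before and after views match: cover shut, forceps gone from the desk, marker, roll and timer unmoved.

```bash
python3 -c "
from station import *
print(sign_off())"
```

```text
the job is handed in; nothing more can be done
None
```

The job is done and handed in at about 30 s: I lifted the cover back to its stop, laid the forceps flat in the tray, then lowered the cover gently shut, and the marker, label roll and timer look unmoved in the final pictures.

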